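Start up the ozone air cleaner

ROBOT

A 6-joint arm with a two-finger parallel gripper is mounted at the origin on the work surface. World frame = base frame: x ahead of the robot, y to its left, z up, the work surface at z = 0. Lengths are in m, angles in rad, forces in N, time in s.
With the tool pointing down it reaches from about 0.35 to 0.775 m from the base axis. Payload 5.5 kg.
Tool frame: the origin (TCP) lies between the finger pads; the fingertips stand 17 mm ahead of it and the grasp point (between the pads) lies 2 mm behind it (env.finger_overhang is the distance from the TCP to the fingertips, in m); z points along the fingers, y is the line along which they close (so a half turn about z gives the same grasp; the last joint's range is limited). The gripper opens to 85 mm and grips with 20 to 120 N. Pads are 22 mm wide; open, the fingers measure 114 mm over their backs; the gripper's body (76 mm by 85 mm) begins 54 mm behind the grasp point. The pads swing forward as they close: fully open they stand 13 mm farther back than shut.
Start: joints at [-1.463, 0.313, 0.046, 1.304, 0, 1.431], TCP at [0.141, -0.557, 0.248] pointing down, gripper open.
Joint ranges: [-2.76, 2.76], [-0.86, 1.69], [-1.03, 1.26], [-2.2, 2.34], [-1.47, 1.5], [-3.14, 3.14]. Speed limits (rad/s): [2.57, 2.57, 3.14, 3.14, 3.14, 3.14].

INTERFACE

Orientations are given as a unit quaternion [w, x, y, z].
In Python, from workcell import env gives the robot as it stands. The module is installed in compiled form; this text tells all that it offers.
- The arm moves only by the shell command python3 -m pendant 'ROWS' [FORCE]. ROWS is JSON, a list of rows, each a list of 5 numbers: the gripper's target within -1 to 1 (fully open at 1, half-way at 0, shut at -1), then the shift along the tool's x, y, z in m, then the turn about the tool's z in rad. A call has 1 to 8 rows; each row shifts and turns the commanded pose from where the row before left it, along the tool's axes as they then stand; what a row does not reach is not made up. A row lasts 1/8 s, in which the tool goes at most 62.5 mm and 10.7 degrees, less where a joint would pass 70% of its speed; a pose out of reach is approached as far as the arm can. A call with a gripper value outside its range is refused whole. The fingers move at their own pace and stop on an object; FORCE is the grip in N (left out, the last holds). Time passes only in rows, so rows that do not move let the fingers close. It gives the time, the measured TCP pose, the force, the opening and the grip force at its end, in the units of the state.
- env.get_state(): the state, without advancing time (a new reading comes with each control period).
- env.read_camera(name): name is "scene" or "top" or "wrist"; returns the picture (400x640x3 uint8, red, green, blue); there is no depth.
- env.calibration(name): a dict with "K" (3x3 intrinsics, pixels), "T" (4x4, takes a point from camera to world coordinates); the wrist camera has in their place "tool_from_camera" (4x4, takes a point from camera to tool coordinates, whose origin is the TCP and whose axes are the flange's). Camera axes: x right, y down, z forward; pixel columns grow to the right and rows downward; lengths in m; the calibration is good to about 2 mm. A picture is of the moment at which its call begins: read the wrist's pose just before it. calibration takes no time and is no camera call.
- env.hand_in(): hands the job in; it is judged then, once.
Trained networks look in the newest picture that a camera, given by its name, has taken for a name from the list of things; names that differ only in an ending like _2 or _b are one class to them, and where a whole thing is asked for, a point or a joint stands for the part that bears it (a point fixed in the world has none). Each returns a list of dicts, best first, with "score" (0 to 1); they miss things now and then, are a little off and sometimes report something else, mostly with a low value. They report only what shows in the picture. A call takes as long as a camera call.
- env.recognise(camera, label): "centre" ([column, row] in pixels, amid what is visible of it).
The state is a dict: "clock": time; "joint_pos": joint angles; "qvel": joint speeds; "tau": joint torques, N m; "tcp_pos": TCP position; "orientation": TCP orientation; "wrist_force": force on the tool from outside, world axes, zero at the start; "ft_torque": the same for the moment, N m; "finger_gap": finger opening in m; "grip_force": force on a finger pad.
Only numpy, scipy, OpenCV 4.12 (cv2) and the standard library are available. Lean on these libraries where they do the work, as an engineer would, in place of code of your own. Each camera call takes 0.05 s, during which the arm holds its last target. There are 200 camera calls.

TASK

Start the ozone air cleaner on the desk by pressing its controls in order: push the striped end of the red mains rocker fully down, then the striped end of the blue fan rocker fully down, then press the green start button all the way in and let it spring back. Leave the yellow stop button alone, leave both rockers on, and do not shift, tip or pick up any of the things standing around.

Things in the scene. Friction and masses are not known exactly. Their poses are not given: they have to be found in the camera images.
- unit: ozone air cleaner: fixed aluminium case 240 (x) x 300 (y) x 130 mm high, black control panel on its flat top. Origin: centre of its underside, on the desk; x away from the robot within 0.35 rad, z up. A handle (12 mm bar, 150 mm along y) rises 40 mm above the top at x = +105 mm. Two rockers and two buttons sit on top in a 2 x 2 pattern, 80 mm apart in x, 100 mm in y; which sits where varies.
- mains_on_end (a point): red mains rocker, 50 mm long (unit's x), 30 mm wide, in a grey 62 x 44 x 10 mm bezel, hinged across its middle 13 mm above the unit's top. This point: the white stripe on the half towards the unit's -x, 17 mm from the hinge, where to press. When off that half slants up (tip 8 mm higher); the point is 18.7 mm above the unit's top when off, 13 mm when fully on. Moves with the rocker.
- mains (a joint): red mains rocker, rad: 0 to 0.03 off (start), 0.34 fully on, striped half down and level, 3 mm above its bezel. Stays where it is left; about 2.5 to 4 N on the striped half moves it, then it meets a hard stop.
- fan_on_end (a point): blue fan switch: the point to press, in the middle of the white stripe on its striped half, 17 mm from the hinge. Same build, same direction and same heights as the red one.
- fan (a joint): blue fan rocker, rad: same meaning as joint mains.
- start_top (a point): green start button: centre of its round flat top, 32 mm diameter, standing 18 mm above the unit's top in a round grey housing 48 mm across and 12 mm high. Pressed straight down.
- start (a joint): green start button, m: 0 out, 0.006 all the way in. Spring-loaded, about 1.5 N to begin and 5 N to reach the bottom; springs back when released.
- stop_top (a point): yellow stop button, not to be pressed: centre of its top, same build as the green one.
- stop (a joint): yellow stop button, m: 0 out, 0.006 all the way in, same spring.
- vial: loose small amber jar with white cap, 28 mm diameter, 60 mm tall, standing on top of the unit beside the panel, on the unit's +y side. Origin: centre of its underside.
- gel: loose clear bottle with blue cap, 60 mm diameter, 130 mm tall, on the desk beside the unit's +y side. Origin: centre of its underside.
- mug: loose blue mug, 76 mm diameter, 90 mm tall, handle to its own +y, on the desk beside the unit's -y side. Origin: centre of its underside.
- mouse: loose black computer mouse, 105 x 60 x 26 mm, on the desk beside the unit's -y side. Origin: centre of its underside.

How it is judged:
By the outcome, as a careful person would: the job done as asked, in the order asked, and still so for the second after the job is handed in, with the robot touching nothing.
It also fails if it takes over 34 s, if anything falls off the work surface, if the arm or the gripper's body presses on something with over 40 N, if the wrist force passes 120 N, or if a joint passes its speed limit or range.

## Working session

There is one attempt and no reset: what is moved stays moved. The work goes in short steps, Python scripts to look and compute and a shell command to move; the robot and the scene stay as the last step left them, time stands still between calls to the robot, and variables do not carry over. Pictures are saved under pics/ and viewed, at most 10 in all, crops included, and the job is handed in when it is done.

```bash
mkdir -p pics; cat > h.py <<'E'
import numpy as np, cv2
from workcell import env
def ray(cam,px):
    c=env.calibration(cam);K=np.array(c["K"]);T=np.array(c["T"])
    d=T[:3,:3]@np.linalg.inv(K)@np.array([px[0],px[1],1.]);return T[:3,3],d
def atz(cam,px,z):
    o,d=ray(cam,px);return o+d*(z-o[2])/d[2]
def tri(a,b):
    o1,d1=a;o2,d2=b;d1=d1/np.linalg.norm(d1);d2=d2/np.linalg.norm(d2)
    A=np.stack([d1,-d2],1);s=np.linalg.lstsq(A,o2-o1,rcond=None)[0]
    return (o1+d1*s[0]+o2+d2*s[1])/2,np.linalg.norm(o1+d1*s[0]-o2-d2*s[1])
E
python3 - <<'E'
from h import *
np.set_printoptions(precision=4,suppress=True)
Z=dict(mains_on_end=.1487,fan_on_end=.1487,start_top=.148,stop_top=.148,vial=.16,gel=.065,mug=.045,mouse=.013,unit=.13)
ims={c:env.read_camera(c) for c in("top","scene")}
for c in ims: cv2.imwrite(f"pics/{c}0.png",ims[c][:,:,::-1])
for n in Z:
    for c in ims:
        for r in env.recognise(c,n)[:2]: print(n,c,np.round(r["centre"]),round(r["score"],2),atz(c,r["centre"],Z[n]))
s=env.get_state();print({k:s[k] for k in("clock","tcp_pos","orientation","wrist_force","finger_gap")})
E
```

```text
mains_on_end top [400. 223.] 0.82 [ 0.4536 -0.1397  0.1487]
mains_on_end scene [267. 206.] 0.5 [ 0.6396 -0.0345  0.1487]
mains_on_end scene [268. 150.] 0.49 [ 0.4656 -0.1361  0.1487]
fan_on_end top [358. 187.] 0.7 [ 0.534  -0.0537  0.1487]
fan_on_end scene [283. 178.] 0.79 [ 0.5505 -0.0528  0.1487]
start_top top [403. 191.] 0.58 [ 0.5227 -0.1515  0.148 ]
start_top scene [270. 152.] 0.57 [ 0.4692 -0.1288  0.148 ]
stop_top top [357. 221.] 0.44 [ 0.4606 -0.048   0.148 ]
vial top [324. 190.] 0.66 [0.5276 0.021  0.16  ]
vial scene [320. 178.] 0.94 [0.5346 0.0182 0.16  ]
vial scene [245. 164.] 0.2 [ 0.5514 -0.1365  0.16  ]
gel top [288. 193.] 0.89 [0.5377 0.1058 0.065 ]
gel scene [360. 233.] 0.7 [0.5449 0.1092 0.065 ]
mug top [467. 252.] 0.81 [ 0.3914 -0.3176  0.045 ]
mug scene [224. 149.] 0.71 [ 0.3511 -0.3583  0.045 ]
mouse top [459. 197.] 0.98 [ 0.5298 -0.317   0.013 ]
mouse top [291. 196.] 0.42 [0.5396 0.1005 0.013 ]
mouse scene [179. 205.] 0.43 [ 0.5753 -0.3258  0.013 ]
unit top [378. 197.] 0.8 [ 0.5134 -0.0979  0.13  ]
unit scene [264. 207.] 0.85 [ 0.6229 -0.0515  0.13  ]
{'clock': 1.0, 'tcp_pos': array([ 0.141 , -0.5575,  0.2483]), 'orientation': array([0.    , 0.9923, 0.1236, 0.    ]), 'wrist_force': array([-0.7997,  0.7756,  0.9037]), 'finger_gap': 0.08520674574816721}
```

```bash
python3 - <<'E'
import cv2
a=cv2.imread("pics/top0.png")[130:290,250:510]
cv2.imwrite("pics/topc.png",cv2.resize(a,None,fx=3,fy=3,interpolation=cv2.INTER_CUBIC))
E
```

```text
(no output)
```

View pics/topc.png

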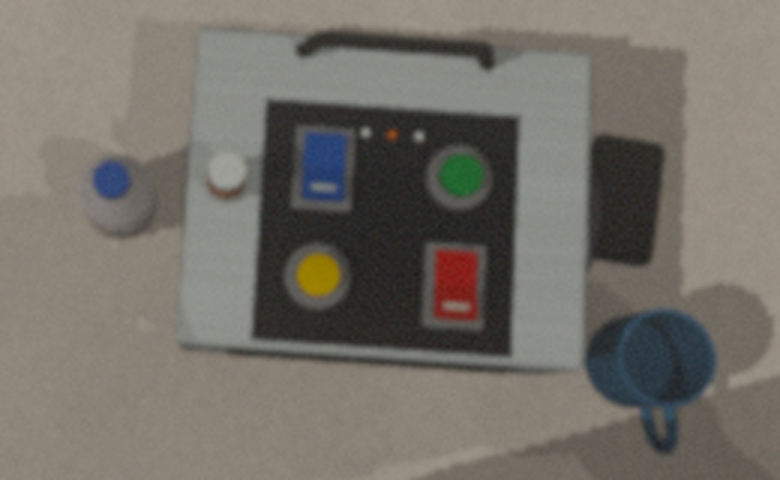

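View pics/scene0.png

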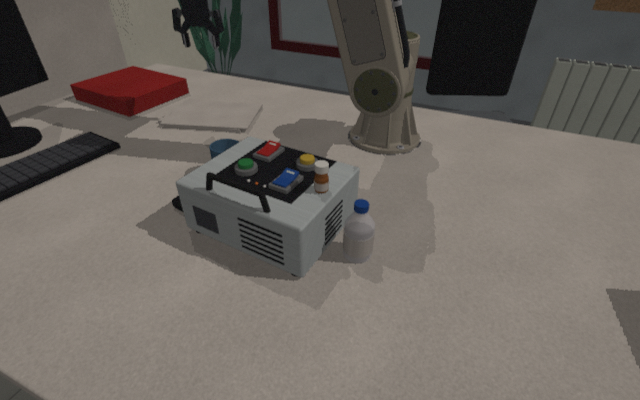

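The crop shows the red rocker bottom right, with its stripe at full-image (402,232). Blue is top left (stripe 357.7,192.3), green top right (404,188.3), yellow bottom left (356,221.3). The vial stands to the left of blue. The scene view agrees with this.

```bash
python3 - <<'E'
from h import *
np.set_printoptions(precision=4,suppress=True)
im=cv2.imread("pics/top0.png");h=cv2.cvtColor(im,cv2.COLOR_BGR2HSV)
def cen(m,lo,hi):
    x0,y0=lo;x1,y1=hi;ys,xs=np.nonzero(m[y0:y1,x0:x1]);return np.array([xs.mean()+x0,ys.mean()+y0]),len(xs)
H,S,V=[h[...,i].astype(int) for i in range(3)]
g,n1=cen((S>110)&(H>45)&(H<80),(390,175),(418,202))
y,n2=cen((S>130)&(H>18)&(H<36),(340,208),(372,235))
# stripes: bright low saturation within rocker boxes
r,n3=cen((S<150)&(V>110),(396,228),(409,236))
b,n4=cen((S<120)&(V>110),(352,189),(364,196))
P={}
for k,p,n,z in(("start",g,n1,.148),("stop",y,n2,.148),("mains",r,n3,.1487),("fan",b,n4,.1487)):
    P[k]=atz("top",p,z);print(k,p.round(1),n,P[k])
# model fit: unit-frame layout mains(-40-17,-50) start(40,-50) fan(40-17,50) stop(-40,50)
M={"mains":(-.057,-.05),"start":(.04,-.05),"fan":(.023,.05),"stop":(-.04,.05)}
A=np.array([M[k] for k in P]);B=np.array([P[k][:2] for k in P])
a=A-A.mean(0);c=B-B.mean(0)
yaw=np.arctan2((a[:,0]*c[:,1]-a[:,1]*c[:,0]).sum(),(a*c).sum())
R=np.array([[np.cos(yaw),-np.sin(yaw)],[np.sin(yaw),np.cos(yaw)]]);t=B.mean(0)-R@A.mean(0)
print("yaw",yaw,"origin",t)
F={k:R@np.array(M[k])+t for k in P};print(F,{k:(F[k]-P[k][:2])*1000 for k in P})
s=env.get_state();p=s["tcp_pos"];q=s["orientation"];th=2*np.arctan2(q[2],q[1])
ex=np.array([np.cos(th),np.sin(th)]);ey=np.array([np.sin(th),-np.cos(th)])
d=F["mains"]-p[:2];print("th",th,"turn",th-yaw,"dx,dy",d@ex,d@ey,env.finger_overhang)
E
```

```text
start [403.3 187.9] 144 [ 0.5304 -0.1516  0.148 ]
stop [355.7 221.2] 169 [ 0.4594 -0.0453  0.148 ]
mains [401.5 231.6] 38 [ 0.4349 -0.1431  0.1487]
fan [357.2 191.9] 28 [ 0.5233 -0.0505  0.1487]
yaw -0.08694018245209535 origin [ 0.4954 -0.0984]
{'start': array([ 0.5309, -0.1517]), 'stop': array([ 0.4599, -0.0451]), 'mains': array([ 0.4343, -0.1433]), 'fan': array([ 0.5227, -0.0506])} {'start': array([ 0.576 , -0.0432]), 'stop': array([0.5586, 0.2243]), 'mains': array([-0.5667, -0.1333]), 'fan': array([-0.5678, -0.0478])}
th 0.24775048590364246 turn 0.3346906683557378 dx,dy 0.3859163635587495 -0.3296320918797321 0.017
```

```bash
python3 -m pendant '[[-1,0.0425,-0.036,0,0],[-1,0.0425,-0.036,0,0],[-1,0.0425,-0.036,0,0],[-1,0.0425,-0.036,0,0],[-1,0.0425,-0.036,0,0],[-1,0.0425,-0.036,0,0],[-1,0.0425,-0.036,0,0],[-1,0.0425,-0.036,0,0]]'
python3 -m pendant '[[-1,0.0459,-0.0416,0,0],[-1,0,0,0,0.167],[-1,0,0,0,0.168],[-1,0,0,0,0],[-1,0,0,0,0]]'
cat >> h.py <<'E'
F={"mains":(.4343,-.1433),"fan":(.5227,-.0506),"start":(.5309,-.1517)}
def go(k):
    s=env.get_state();p=s["tcp_pos"];q=s["orientation"];th=2*np.arctan2(q[2],q[1])
    ex=np.array([np.cos(th),np.sin(th)]);ey=np.array([np.sin(th),-np.cos(th)]);d=np.array(F[k])-p[:2]
    print(k,"t",s["clock"],"q",q.round(3),"th",round(th,4),"tool dx dy mm",(1000*d@ex).round(1),(1000*d@ey).round(1),"tip z",p[2]-.017,"F",s["wrist_force"],s["finger_gap"])
E
python3 -c "
from h import *
go('mains')
p=env.get_state()['tcp_pos']
cv2.imwrite('pics/w1.png',env.read_camera('wrist')[:,:,::-1])"
```

```text
clock: 2.0
tcp_pos: [0.4009, -0.1934, 0.2487]
orientation: [0.0, 0.992, 0.123, 0.0]
wrist_force: [0.5, -0.5, -0.0]
finger_gap: 0.0003
grip_force: 0.0
clock: 2.62
tcp_pos: [0.4342, -0.1435, 0.2483]
orientation: [0.0, 0.999, -0.042, 0.0]
wrist_force: [-0.6, -0.1, -0.2]
finger_gap: 0.0
grip_force: 0.0
mains t 2.625 q [ 0.     0.999 -0.042  0.   ] th -0.0849 tool dx dy mm 0.1 -0.2 tip z 0.23133330060147306 F [-0.57962226 -0.08434268 -0.19976076] 7.739751398442626e-07
```

View pics/w1.png

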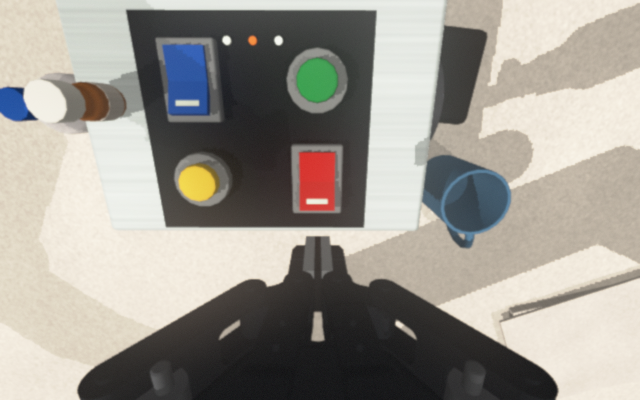

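Wrist view: red stripe at (317,201), blue stripe (187,103), green top (317,80). I'll check these against the fitted layout.

```bash
python3 - <<'E'
from h import *
from scipy.spatial.transform import Rotation as Ro
c=env.calibration("wrist");K=np.array(c["K"]);s=env.get_state();q=s["orientation"]
T=np.eye(4);T[:3,:3]=Ro.from_quat([q[1],q[2],q[3],q[0]]).as_matrix();T[:3,3]=s["tcp_pos"];T=T@np.array(c["tool_from_camera"])
for k,px,z in(("mains",(317,201),.1487),("fan",(187,103),.1487),("start",(317,80),.148)):
    d=T[:3,:3]@np.linalg.inv(K)@[px[0],px[1],1];p=T[:3,3]+d*(z-T[2,3])/d[2];print(k,p.round(4),((p[:2]-F[k])*1000).round(1))
E
python3 -m pendant '[[-1,0,0,0.035,0],[-1,0,0,0.035,0],[-1,0,0,0,0]]'
```

```text
mains [ 0.4354 -0.1424  0.1487] [1.1 0.9]
fan [ 0.5234 -0.0496  0.1487] [0.7 1. ]
start [ 0.5313 -0.1506  0.148 ] [0.4 1.1]
clock: 3.05
tcp_pos: [0.4323, -0.1426, 0.1762]
orientation: [-0.001, 0.999, -0.043, -0.002]
wrist_force: [0.1, 0.1, -0.3]
finger_gap: 0.0003
grip_force: 0.0
```

```bash
python3 -m pendant '[[-1,0.001,0,0.007,0],[-1,0,0,0.003,0],[-1,0,0,0.002,0],[-1,0,0,0.002,0],[-1,0,0,0,0]]'
python3 -m pendant '[[-1,0,0,0.001,0],[-1,0,0,0.001,0],[-1,0,0,0,0]]'
```

```text
clock: 3.68
tcp_pos: [0.4355, -0.1437, 0.1646]
orientation: [0.0, 0.999, -0.044, 0.0]
wrist_force: [-0.6, -1.7, 3.3]
finger_gap: -0.0003
grip_force: 1.3
clock: 4.05
tcp_pos: [0.4353, -0.1435, 0.1622]
orientation: [0.0, 0.999, -0.044, 0.0]
wrist_force: [0.4, -0.9, 0.5]
finger_gap: -0.0001
grip_force: 0.9
```

```bash
python3 -m pendant '[[-1,0,0,0.001,0],[-1,0,0,0.001,0],[-1,0,0,0,0]]'
python3 -m pendant '[[-1,0,0,0.001,0],[-1,0,0,0,0]]'
```

```text
clock: 4.42
tcp_pos: [0.4353, -0.1433, 0.1601]
orientation: [-0.0, 0.999, -0.044, 0.0]
wrist_force: [-0.5, -1.2, 1.5]
finger_gap: -0.0002
grip_force: 0.7
clock: 4.68
tcp_pos: [0.4353, -0.1433, 0.16]
orientation: [0.0, 0.999, -0.044, 0.0]
wrist_force: [-2.9, 0.1, 8.3]
finger_gap: -0.0002
grip_force: 4.1
```

Red is on its hard stop. I'll press briefly to be sure, then lift and check the joint-6 margin. A quarter turn would keep the knuckles clear of the vial.

```bash
python3 -m pendant '[[-1,0,0,0.001,0],[-1,0,0,0,0],[-1,0,0,-0.012,0],[-1,0,0,-0.03,0],[-1,0,0,0,0]]'
python3 -c "
from h import *
print(env.get_state()['joint_pos']);go('fan')
im=env.read_camera('wrist');env.read_camera('top')
cv2.imwrite('pics/w2.png',im[:,:,::-1])"
```

```text
clock: 5.3
tcp_pos: [0.4367, -0.1439, 0.2022]
orientation: [0.001, 0.999, -0.043, 0.002]
wrist_force: [0.3, -0.2, 0.2]
finger_gap: 0.0004
grip_force: 0.0
[-4.93421877e-01  1.09108097e-01 -3.27288841e-01  1.13035623e+00
  5.15739894e-04  2.73516455e+00]
fan t 5.3 q [ 0.001  0.999 -0.043  0.002] th -0.087 tool dx dy mm 77.5 -100.4 tip z 0.18522333115259781 F [ 0.34091192 -0.22792293  0.17180712] 0.0003903433149515611
```

View pics/w2.png

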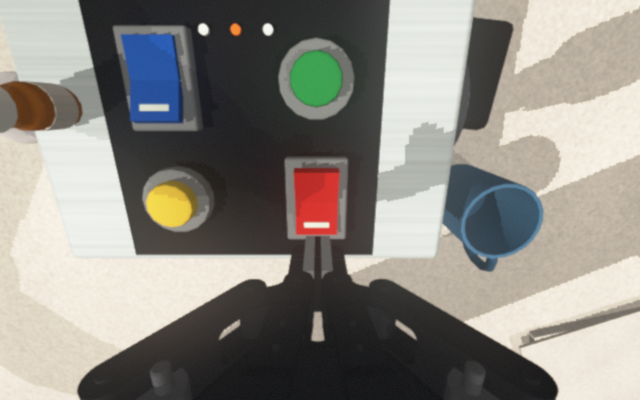

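The red rocker (317,200) lies flat, with its stripe (316,225) level. Turning a quarter turn now.

```bash
python3 -m pendant '[[-1,0,0,0,-0.1745],[-1,0,0,0,-0.1745],[-1,0,0,0,-0.1745],[-1,0,0,0,-0.1745],[-1,0,0,0,-0.1745],[-1,0,0,0,-0.1745],[-1,0,0,0,-0.1745],[-1,0,0,0,-0.1745]]'
python3 -m pendant '[[-1,0,0,0,-0.1745],[-1,0,0,0,0]]'
python3 -c "
from h import *
go('fan')"
```

```text
clock: 6.4
tcp_pos: [0.4346, -0.1429, 0.199]
orientation: [-0.001, 0.792, 0.611, -0.0]
wrist_force: [0.2, 0.3, -0.0]
finger_gap: 0.0003
grip_force: 0.0
clock: 6.65
tcp_pos: [0.4347, -0.143, 0.1992]
orientation: [-0.001, 0.738, 0.675, -0.0]
wrist_force: [1.0, -0.6, -0.0]
finger_gap: 0.0003
grip_force: 0.0
fan t 6.65 q [-0.001  0.738  0.675 -0.   ] th 1.4815 tool dx dy mm 99.9 79.4 tip z 0.18215512087542518 F [ 0.99341682 -0.63931226 -0.04523566] 0.0002731767956913263
```

```bash
python3 -c "
from h import *
print(np.array(env.calibration('wrist')['tool_from_camera']).round(3))"
python3 -m pendant '[[-1,0.0333,0.0265,0,0],[-1,0.0333,0.0265,0,0],[-1,0.0333,0.0265,0.0,0],[-1,0,0,0.02,0],[-1,0,0,0,0]]'
python3 -c "
from h import *
go('fan')"
```

```text
[[ 0.    -0.951 -0.311  0.081]
 [ 1.     0.     0.    -0.   ]
 [-0.    -0.311  0.951 -0.125]
 [ 0.     0.     0.     1.   ]]
clock: 7.28
tcp_pos: [0.5219, -0.0499, 0.1782]
orientation: [-0.002, 0.738, 0.675, -0.001]
wrist_force: [-0.6, -0.8, -0.4]
finger_gap: -0.0003
grip_force: 0.0
fan t 7.275 q [-0.002  0.738  0.675 -0.001] th 1.4817 tool dx dy mm -0.6 0.9 tip z 0.16115281103441942 F [-0.6396086  -0.79318364 -0.39600958] -0.00026687918205776484
```

```bash
python3 -m pendant '[[-1,0,0,0.008,0],[-1,0,0,0.004,0],[-1,0,0,0.002,0],[-1,0,0,0.002,0],[-1,0,0,0.001,0],[-1,0,0,0,0]]'
python3 -m pendant '[[-1,0,0,0.001,0],[-1,0,0,0.001,0],[-1,0,0,0,0]]'
```

```text
clock: 8.02
tcp_pos: [0.5232, -0.051, 0.1634]
orientation: [0.0, 0.737, 0.675, -0.0]
wrist_force: [-2.0, -1.4, 2.9]
finger_gap: -0.0001
grip_force: 1.3
clock: 8.4
tcp_pos: [0.5232, -0.0508, 0.1611]
orientation: [-0.0, 0.737, 0.675, -0.0]
wrist_force: [-1.4, -1.1, 1.3]
finger_gap: -0.0001
grip_force: 0.8
```

```bash
python3 -m pendant '[[-1,0,0,0.001,0],[-1,0,0,0,0]]'
python3 -m pendant '[[-1,0,0,0.001,0],[-1,0,0,0,0]]'
```

```text
clock: 8.65
tcp_pos: [0.5232, -0.0508, 0.1601]
orientation: [-0.0, 0.737, 0.676, 0.0]
wrist_force: [-1.5, -1.1, 1.6]
finger_gap: 0.0001
grip_force: 0.9
clock: 8.9
tcp_pos: [0.5233, -0.0507, 0.16]
orientation: [0.0, 0.737, 0.676, 0.0]
wrist_force: [-2.7, -0.5, 7.2]
finger_gap: -0.0002
grip_force: 3.7
```

Blue has reached its stop at the same height as red. One more millimetre, then lift.

```bash
python3 -m pendant '[[-1,0,0,0.001,0],[-1,0,0,0,0],[-1,0,0,-0.012,0],[-1,0,0,-0.03,0],[-1,0,0,0,0]]'
python3 -c "
from h import *
go('start')
cv2.imwrite('pics/s3.png',cv2.resize(env.read_camera('wrist')[:,:,::-1],None,fx=1,fy=1))"
```

```text
clock: 9.52
tcp_pos: [0.525, -0.051, 0.2025]
orientation: [0.002, 0.737, 0.676, 0.001]
wrist_force: [0.4, 0.1, 0.5]
finger_gap: -0.0004
grip_force: 0.0
start t 9.525 q [0.002 0.737 0.676 0.001] th 1.4835 tool dx dy mm -99.8 14.7 tip z 0.18550833902406766 F [0.3841788  0.10278866 0.48870052] -0.00036143607202279195
```

View pics/s3.png

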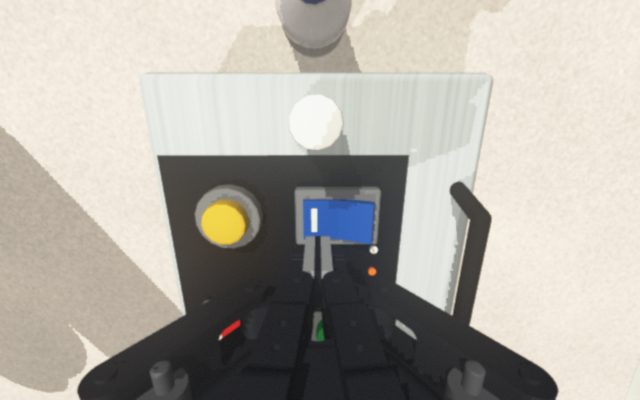

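Blue (338,220) is level, the vial (316,122) is untouched. Moving to green and turning back, so the knuckles lie away from the handle.

```bash
python3 -m pendant '[[-1,-0.05,0.0074,0,0],[-1,-0.05,0.0073,0,0],[-1,0,0,0,0.1745],[-1,0,0,0,0.1745],[-1,0,0,0,0.1745],[-1,0,0,0,0.1745],[-1,0,0,0,0.1745],[-1,0,0,0,0.1745]]'
python3 -m pendant '[[-1,0,0,0,0.1745],[-1,0,0,0,0.1745],[-1,0,0,0,0.1745],[-1,0,0,0.02,0],[-1,0,0,0,0]]'
python3 -c "
from h import *
go('start')"
```

```text
clock: 10.58
tcp_pos: [0.5286, -0.1514, 0.1989]
orientation: [-0.001, 0.977, 0.214, -0.001]
wrist_force: [-0.2, -0.4, 0.3]
finger_gap: 0.0001
grip_force: 0.0
clock: 11.2
tcp_pos: [0.5276, -0.151, 0.1778]
orientation: [-0.001, 0.999, -0.044, -0.002]
wrist_force: [0.1, -0.2, 0.3]
finger_gap: -0.0003
grip_force: 0.0
start t 11.2 q [-0.001  0.999 -0.044 -0.002] th -0.087 tool dx dy mm 3.3 0.5 tip z 0.16082503701987827 F [ 0.14233603 -0.17626479  0.26960137] -0.00028064717698017094
```

```bash
python3 -m pendant '[[-1,0.002,0,0.008,0],[-1,0,0,0.004,0],[-1,0,0,0.002,0],[-1,0,0,0.002,0],[-1,0,0,0.002,0],[-1,0,0,0,0]]'
python3 -m pendant '[[-1,0,0,0.001,0],[-1,0,0,0,0]]'
python3 -c "
from h import *
go('start')"
```

```text
clock: 11.95
tcp_pos: [0.5314, -0.152, 0.1631]
orientation: [0.0, 0.999, -0.044, 0.001]
wrist_force: [-1.4, 1.2, 6.3]
finger_gap: 0.0004
grip_force: 3.1
clock: 12.2
tcp_pos: [0.5314, -0.1519, 0.1629]
orientation: [0.0, 0.999, -0.044, 0.001]
wrist_force: [-3.0, 1.9, 11.5]
finger_gap: 0.0
grip_force: 5.7
start t 12.2 q [ 0.     0.999 -0.044  0.001] th -0.0871 tool dx dy mm -0.5 -0.2 tip z 0.14592947220691982 F [-2.99298019  1.91907311 11.51936497] 1.6310623180844444e-05
```

The arm meets a stiff stop at tip z .1459, but .142 was expected. I'll find the contact point from the moment, and look.

```bash
python3 -c "
from h import *
s=env.get_state();print(s['wrist_force'],s['ft_torque'],s['tcp_pos'],s['joint_pos'])
cv2.imwrite('pics/w4.png',env.read_camera('wrist')[:,:,::-1])
a=env.read_camera('scene')[90:290,140:400,::-1];cv2.imwrite('pics/s4.png',cv2.resize(a,None,fx=3,fy=3,interpolation=cv2.INTER_CUBIC))"
```

```text
[-2.99298019  1.91907311 11.51936497] [0.41345974 0.63982121 0.0341225 ] [ 0.53139568 -0.15193191  0.16292947] [-4.23734965e-01  3.08566477e-01 -1.73493452e-01  1.08686459e+00
 -7.48509794e-06  2.80494097e+00]
```

View pics/w4.png

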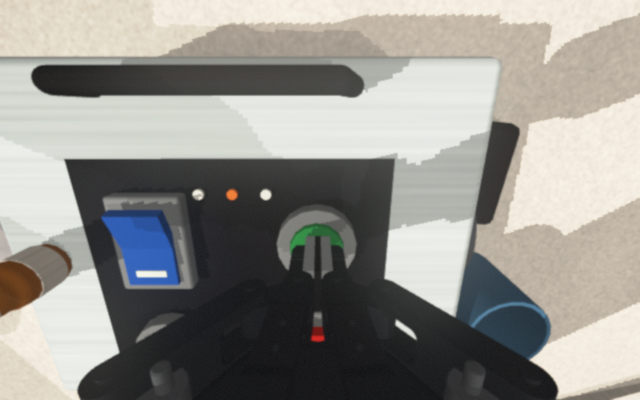

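View pics/s4.png

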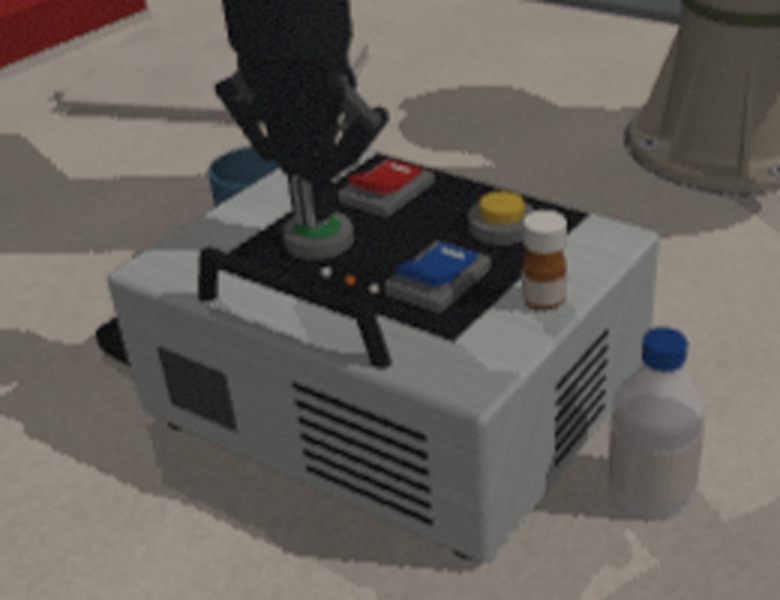

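In the close-ups both rockers are on, and the tip is centred on green with nothing else touching. I'll keep pressing gently.

```bash
python3 -m pendant '[[-1,0,0,0,0],[-1,0,0,0.001,0],[-1,0,0,0,0]]'
python3 -m pendant '[[-1,0,0,0.001,0],[-1,0,0,0,0]]'
```

```text
clock: 12.68
tcp_pos: [0.5314, -0.152, 0.1628]
orientation: [0.001, 0.999, -0.044, 0.001]
wrist_force: [-4.5, 3.5, 17.6]
finger_gap: -0.0002
grip_force: 8.4
clock: 12.92
tcp_pos: [0.5314, -0.152, 0.1627]
orientation: [0.001, 0.999, -0.044, 0.002]
wrist_force: [-7.1, 3.9, 21.5]
finger_gap: 0.0
grip_force: 11.0
```

A hard stop again at .1457. I'll project the button and housing edges into the wrist picture to see how deep the button really is.

```bash
python3 - <<'E'
from h import *
from scipy.spatial.transform import Rotation as Ro
c=env.calibration("wrist");K=np.array(c["K"]);s=env.get_state();q=s["orientation"]
T=np.eye(4);T[:3,:3]=Ro.from_quat([q[1],q[2],q[3],q[0]]).as_matrix();T[:3,3]=s["tcp_pos"];T=T@np.array(c["tool_from_camera"])
Ti=np.linalg.inv(T)
def pr(p):
    v=K@(Ti@np.append(p,1))[:3];return (v[:2]/v[2]).round(1)
u=np.array([np.cos(-.087),np.sin(-.087)]);C=np.array(F["start"])
for n,r,z in(("house base",24,.13),("house top",24,.142),("btn at house",16,.142),("btn in",16,.142),("btn mid",16,.146),("btn out",16,.148),("finger edge .143",11,.143),("finger edge .146",11,.1457)):
    print(n,pr(np.append(C+u*r/1000,z)))
print("tcp tip",pr(np.append(s["tcp_pos"][:2],s["tcp_pos"][2]-.017)),s["tcp_pos"],s["ft_torque"],s["wrist_force"])
im=env.read_camera("wrist");print([ (r,im[r,317].tolist()) for r in range(196,262,3)])
cv2.imwrite("pics/w5.png",cv2.resize(im[190:290,240:400,::-1],None,fx=5,fy=5,interpolation=cv2.INTER_CUBIC))
E
```

```text
house base [318.4 202.7]
house top [318.5 209.9]
btn at house [318.5 222.9]
btn in [318.5 222.9]
btn mid [318.5 225.8]
btn out [318.5 227.3]
finger edge .143 [318.5 231.6]
finger edge .146 [318.5 233.7]
tcp tip [318.9 250.2] [ 0.53144124 -0.1519745   0.16272463] [0.67734053 1.42783834 0.00233021] [-7.14212645  3.93418677 21.54406645]
[(196, [48, 49, 46]), (199, [46, 48, 48]), (202, [44, 45, 44]), (205, [67, 68, 65]), (208, [73, 74, 72]), (211, [121, 120, 117]), (214, [128, 127, 122]), (217, [129, 128, 124]), (220, [128, 128, 124]), (223, [92, 108, 92]), (226, [45, 102, 55]), (229, [45, 103, 55]), (232, [43, 101, 54]), (235, [37, 85, 47]), (238, [31, 33, 31]), (241, [36, 35, 35]), (244, [34, 35, 32]), (247, [32, 33, 32]), (250, [32, 33, 31]), (253, [34, 33, 33]), (256, [34, 34, 32]), (259, [34, 35, 34])]
```

View pics/w5.png

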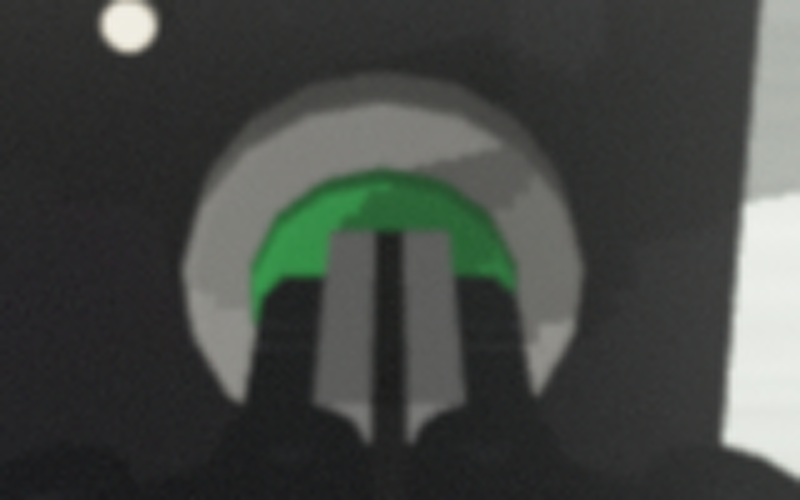

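The button is stuck about 3.7 mm proud although the pads carry 21 N. The closed fingertips (about 22 x 33 mm) reach past the 32 mm button, so they are probably resting on its housing. I'll lift, half-open, and press with one finger that fits inside the button.

```bash
python3 -m pendant '[[-1,0,0,-0.015,0],[-1,0,0,-0.025,0],[0,0,0.028,0,0],[0,0,0,0,0],[0,0,0,0,0],[0,0,0,0,0]]'
python3 -c "
from h import *
go('start')
cv2.imwrite('pics/w6.png',env.read_camera('wrist')[:,:,::-1])"
```

```text
clock: 13.72
tcp_pos: [0.5284, -0.1791, 0.1988]
orientation: [-0.0, 0.999, -0.043, -0.0]
wrist_force: [-0.0, 0.4, 0.8]
finger_gap: 0.0428
grip_force: 0.0
start t 13.725 q [-0.     0.999 -0.043 -0.   ] th -0.0866 tool dx dy mm 0.1 -27.5 tip z 0.1818241826424669 F [-0.03808858  0.42722753  0.78146053] 0.04278481316704756
```

View pics/w6.png

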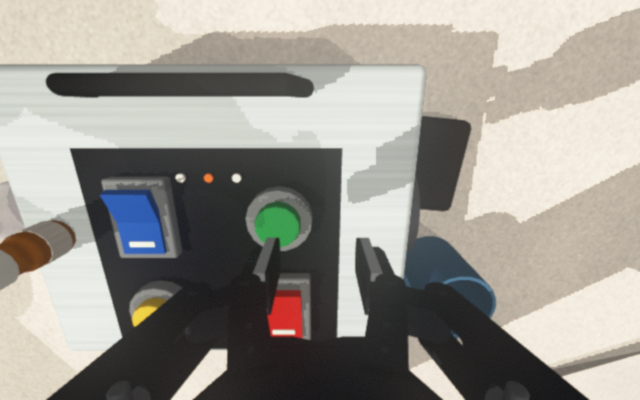

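The green button (278,222) has sprung back out and the left finger sits over it. Pressing with that finger.

```bash
python3 -m pendant '[[0,0,0,0.02,0],[0,0,0,0.01,0],[0,0,0,0.004,0],[0,0,0,0.002,0],[0,0,0,0,0]]'
python3 -m pendant '[[0,0,0,0.002,0],[0,0,0,0.002,0],[0,0,0,0,0]]'
```

```text
clock: 14.4
tcp_pos: [0.5287, -0.1796, 0.1638]
orientation: [-0.0, 0.999, -0.043, 0.0]
wrist_force: [-1.1, 0.9, 3.1]
finger_gap: 0.0427
grip_force: 1.6
clock: 14.78
tcp_pos: [0.529, -0.1798, 0.161]
orientation: [0.0, 0.999, -0.043, 0.001]
wrist_force: [-3.8, 2.4, 12.3]
finger_gap: 0.0426
grip_force: 6.1
```

```bash
python3 -m pendant '[[0,0,0,0.002,0],[0,0,0,0,0]]'; python3 - <<'E'
from h import *
from scipy.spatial.transform import Rotation as Ro
c=env.calibration("wrist");K=np.array(c["K"]);s=env.get_state();q=s["orientation"]
T=np.eye(4);T[:3,:3]=Ro.from_quat([q[1],q[2],q[3],q[0]]).as_matrix();T[:3,3]=s["tcp_pos"];T=T@np.array(c["tool_from_camera"])
Ti=np.linalg.inv(T)
def pr(p):
    v=K@(Ti@np.append(p,1))[:3];return (v[:2]/v[2])
im=env.read_camera("wrist")[:,:,::-1].copy()
C=np.array(F["start"]);x0,y0=[int(v) for v in pr(np.append(C,.142))-[60,50]]
crop=cv2.resize(im[y0:y0+100,x0:x0+120],None,fx=6,fy=6,interpolation=cv2.INTER_CUBIC)
for z,col in((.142,(0,0,255)),(.148,(255,0,255))):
    pts=[(pr(np.append(C+.016*np.array([np.cos(a),np.sin(a)]),z))-[x0,y0])*6 for a in np.linspace(0,6.3,120)]
    cv2.polylines(crop,[np.int32(pts)],False,col,1)
pts=[(pr(np.append(C+.024*np.array([np.cos(a),np.sin(a)]),.142))-[x0,y0])*6 for a in np.linspace(0,6.3,120)]
cv2.polylines(crop,[np.int32(pts)],False,(255,255,0),1)
cv2.imwrite("pics/w7.png",crop)
E
```

```text
clock: 15.02
tcp_pos: [0.5291, -0.1799, 0.1608]
orientation: [0.001, 0.999, -0.043, 0.002]
wrist_force: [-8.1, 4.2, 22.6]
finger_gap: 0.0427
grip_force: 11.3
```

View pics/w7.png

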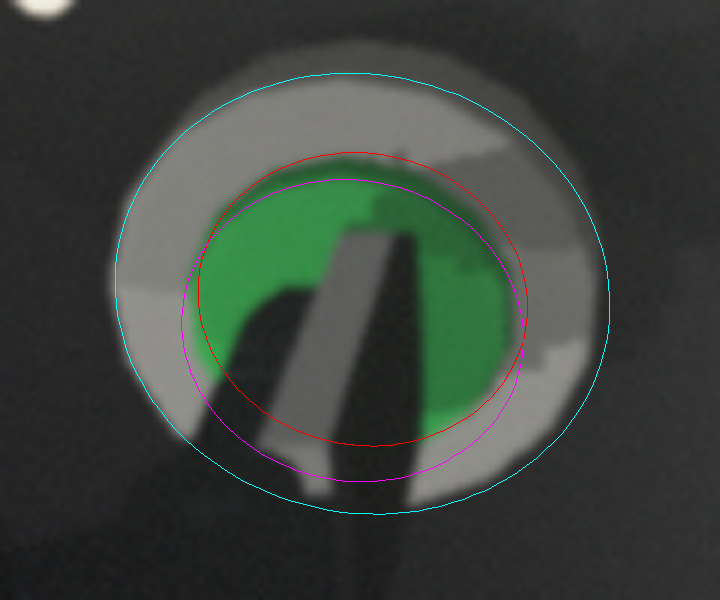

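My reading of the picture: housing offset about (-7,+7) crop px, and the green lower-right edge (430,430) fits the bottomed outline. A dark band at the top edge is not explained. I'll settle it with numbers, measuring the green rim pressed and then released.

```bash
cat > m.py <<'E'
from h import *
from scipy.spatial.transform import Rotation as Ro
c=env.calibration("wrist");K=np.array(c["K"]);s=env.get_state();q=s["orientation"]
T=np.eye(4);T[:3,:3]=Ro.from_quat([q[1],q[2],q[3],q[0]]).as_matrix();T[:3,3]=s["tcp_pos"];T=T@np.array(c["tool_from_camera"]);Ti=np.linalg.inv(T)
def pr(p):
    v=K@(Ti@np.append(p,1))[:3];return (v[:2]/v[2])
C=np.array(F["start"]);A=np.linspace(0,2*np.pi,2000)
def circ(r,z): return np.array([pr(np.append(C+r*np.array([np.cos(a),np.sin(a)]),z)) for a in A])
im=env.read_camera("wrist").astype(int);m=(im[...,1]>im[...,0]*1.35)&(im[...,1]>im[...,2]*1.25)&(im[...,1]>35)
o=circ(.016,.145);x0,y0=o.min(0).astype(int)-12;x1,y1=o.max(0).astype(int)+12
g=np.zeros_like(m);g[y0:y1,x0:x1]=m[y0:y1,x0:x1]
ys,xs=np.nonzero(g);print("t",s["clock"],"green x",xs.min(),xs.max(),"y",ys.min(),ys.max(),len(xs))
cols=range(xs.max()-16,xs.max()-2,3)
print("bottom of green",[(k,np.nonzero(g[:,k])[0].max()) for k in cols if g[:,k].any()])
for z in(.142,.145,.148):
    e=circ(.016,z);print(z,"x",e[:,0].min().round(1),e[:,0].max().round(1),"y",e[:,1].min().round(1),"bottom",[(k,round(max(e[np.abs(e[:,0]-k)<.6][:,1],default=0),1)) for k in cols])
i2=env.read_camera("scene").astype(int);m2=(i2[...,1]>i2[...,0]*1.35)&(i2[...,1]>i2[...,2]*1.25);w=np.argwhere(m2[145:190,225:265])
print("scene green rows",145+w[:,0].min(),145+w[:,0].max(),"mean",145+w[:,0].mean(),"n",len(w))
E
python3 m.py
python3 -m pendant '[[0,0,0,-0.016,0],[0,0,0,0,0]]'
python3 m.py
```

```text
t 15.075 green x 241 294 y 225 271 1209
bottom of green [(278, np.int64(238)), (281, np.int64(271)), (284, np.int64(269)), (287, np.int64(267)), (290, np.int64(264))]
0.142 x 243.1 298.0 y 224.5 bottom [(278, np.float64(272.9)), (281, np.float64(272.1)), (284, np.float64(271.0)), (287, np.float64(269.6)), (290, np.float64(267.5))]
0.145 x 241.7 297.6 y 226.7 bottom [(278, np.float64(275.6)), (281, np.float64(274.8)), (284, np.float64(273.7)), (287, np.float64(272.1)), (290, np.float64(269.9))]
0.148 x 240.3 297.3 y 228.9 bottom [(278, np.float64(278.5)), (281, np.float64(277.6)), (284, np.float64(276.4)), (287, np.float64(274.7)), (290, np.float64(272.4))]
scene green rows 160 169 mean 165.23376623376623 n 77
clock: 15.42
tcp_pos: [0.5298, -0.1806, 0.1745]
orientation: [0.001, 0.999, -0.044, 0.001]
wrist_force: [-1.0, 1.2, -0.1]
finger_gap: 0.0428
grip_force: 0.0
t 15.425 green x 244 295 y 217 266 1454
bottom of green [(279, np.int64(265)), (282, np.int64(265)), (285, np.int64(263)), (288, np.int64(261)), (291, np.int64(257))]
0.142 x 247.6 298.3 y 216.4 bottom [(279, np.float64(261.8)), (282, np.float64(261.2)), (285, np.float64(260.2)), (288, np.float64(258.7)), (291, np.float64(256.6))]
0.145 x 246.4 298.0 y 218.3 bottom [(279, np.float64(264.3)), (282, np.float64(263.5)), (285, np.float64(262.4)), (288, np.float64(260.9)), (291, np.float64(258.7))]
0.148 x 245.2 297.7 y 220.3 bottom [(279, np.float64(266.7)), (282, np.float64(266.0)), (285, np.float64(264.8)), (288, np.float64(263.1)), (291, np.float64(260.9))]
scene green rows 158 169 mean 163.31944444444446 n 144
```

The rim moved by about the full 6 mm between the two states (same bias of about -2 px in both). A slow re-press will confirm the travel from first contact to the stop.

```bash
P="python3 -m pendant"; f='clock|tcp_pos|wrist'
python3 -m pendant '[[0,0,0,0.005,0],[0,0,0,0,0],[0,0,0,0,0]]' | grep -E "$f"
python3 -m pendant '[[0,0,0,0.0015,0],[0,0,0,0,0]]' | grep -E "$f"
python3 -m pendant '[[0,0,0,0.0015,0],[0,0,0,0,0]]' | grep -E "$f"
python3 -m pendant '[[0,0,0,0.0015,0],[0,0,0,0,0]]' | grep -E "$f"
python3 -m pendant '[[0,0,0,0.0015,0],[0,0,0,0,0]]' | grep -E "$f"
python3 -m pendant '[[0,0,0,0.0015,0],[0,0,0,0,0]]' | grep -E "$f"
python3 -m pendant '[[0,0,0,0.0015,0],[0,0,0,0,0]]' | grep -E "$f"
```

```text
clock: 15.9
tcp_pos: [0.5284, -0.1797, 0.1677]
wrist_force: [-0.7, 0.6, -1.0]
clock: 16.15
tcp_pos: [0.5286, -0.1798, 0.1668]
wrist_force: [-1.1, 0.5, 2.1]
clock: 16.4
tcp_pos: [0.5286, -0.1798, 0.1654]
wrist_force: [-1.0, 0.6, 1.9]
clock: 16.65
tcp_pos: [0.5287, -0.1798, 0.1638]
wrist_force: [-1.4, 0.7, 2.6]
clock: 16.9
tcp_pos: [0.5287, -0.1798, 0.1623]
wrist_force: [-1.9, 0.7, 4.3]
clock: 17.15
tcp_pos: [0.5287, -0.1798, 0.1611]
wrist_force: [-2.3, 0.6, 6.3]
clock: 17.4
tcp_pos: [0.5288, -0.1798, 0.1609]
wrist_force: [-5.2, 1.3, 13.6]
```

Contact at .167 and stop at .161 give 6 mm of travel, with force rising from 2 to 5 N, so the button was fully in. Releasing, backing off and checking.

```bash
python3 -m pendant '[[0,0,0,-0.02,0],[0,0,0,-0.05,0],[0,0,0,-0.05,0],[0,-0.05,0.03,0,0],[0,-0.05,0.03,0,0],[0,-0.05,0.03,0,0],[0,0,0,0,0],[0,0,0,0,0]]'
python3 - <<'E'
from h import *
a=cv2.imread("pics/scene0.png").astype(int);b=env.read_camera("scene")[:,:,::-1];env.read_camera("top")
d=np.abs(a-b.astype(int)).max(2)
for n,(x0,y0,x1,y1) in dict(vial=(313,160,329,194),gel=(345,200,376,262),start=(234,157,258,177),red=(252,140,285,162),blue=(268,166,303,194),stop=(294,152,320,170)).items():
    print(n,"mean diff",d[y0:y1,x0:x1].mean().round(1),"max",d[y0:y1,x0:x1].max())
for n in("vial","gel","mug","mouse"):
    print(n,[(np.round(r["centre"]),round(r["score"],2)) for r in env.recognise("top",n)[:1]])
E
```

```text
clock: 18.4
tcp_pos: [0.3716, -0.2567, 0.2792]
orientation: [0.0, 0.999, -0.044, 0.0]
wrist_force: [0.2, -0.7, 0.5]
finger_gap: 0.0427
grip_force: 0.0
vial mean diff 5.2 max 21
gel mean diff 4.0 max 21
start mean diff 3.4 max 13
red mean diff 16.3 max 105
blue mean diff 13.9 max 105
stop mean diff 3.8 max 21
vial [(array([323., 188.]), 0.74)]
gel [(array([290., 197.]), 0.58)]
mug [(array([468., 245.]), 0.68)]
mouse [(array([458., 196.]), 0.76)]
```

Only the two rockers have changed. The green button is back out, and the vial, bottle, mug and mouse have not moved.

```bash
python3 -c "
from workcell import env
print(env.hand_in())"
```

```text
the job is handed in; nothing more can be done
None
```

I pressed red mains, then blue fan, fully on, then green start fully in (three presses, at least two to the stop; it sprang back each time), left yellow alone, saw nothing shifted in the final check, and handed in at about 18.5 s; no verdict was shown.

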